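# File the tall pattern board into the packed sloping rack

### The job

Take the tall pattern board out of its wooden stand and push it down into the packed row in the sloping rack, directly beside the notched board, on that board's left as seen from the robot (its side towards the sprung end plate). Press it fully home on the rack's floor, square with the row, nudging its neighbours apart without tipping or pulling any of them out, and leave the hammer, the rubber ring and the punch alone.

Things in the scene. Friction and masses are not known exactly. Their poses are not given: they have to be found in the camera images.
- rack: Fixed grey trough, 170 mm long in y, holding a row of boards on edge, leaning 25 deg away from the robot. Origin: centre of its floor surface, 52 mm above bench. y: along the row (level, to robot's left); z: normal to its floor, the way boards stand (up, away from robot); x: across. Inside 116 mm wide; far lip 33 mm high, near lip 23, each with a flare of 22 mm more, opening to 136 mm. Fixed wall 86 mm high with inner face at y=-77 mm; low wall at y=+77.
- follower (a joint): Sprung aluminium end plate, 8 mm thick, reaching 88 mm above the rack's floor, at the +y end of the row. Its spring presses the row against the fixed -y wall with about 3 N at 0, plus 60 N/m. Value in m: 0 with four boards packed, growing towards +y, at most 0.045; about 0.014 with a fifth board in.
- board_notched: Has a notch 40 mm wide, 30 deep in the middle of its top edge; first, second or third from the fixed wall. Else a waxed plywood board standing loose in the rack, 14 mm thick, 100 wide, 92 high, about 0.1 kg; top 16 mm bevelled on both faces to a rounded 5 mm edge, so touching boards leave a V groove on top. Origin: centre of its bottom edge; x width, y thickness (along rack's y), z up the board. 
- board_a: One of the first three from the fixed wall. A plain waxed plywood board standing loose in the rack, 14 mm thick, 100 wide, 92 high, about 0.1 kg; top 16 mm bevelled on both faces to a rounded 5 mm edge, so touching boards leave a V groove on top. Origin: centre of its bottom edge; x width, y thickness (along rack's y), z up the board. 
- board_b: One of the first three from the fixed wall. A plain waxed plywood board standing loose in the rack, 14 mm thick, 100 wide, 92 high, about 0.1 kg; top 16 mm bevelled on both faces to a rounded 5 mm edge, so touching boards leave a V groove on top. Origin: centre of its bottom edge; x width, y thickness (along rack's y), z up the board. 
- board_end: Always fourth from the fixed wall, against the sprung plate. A plain waxed plywood board standing loose in the rack, 14 mm thick, 100 wide, 92 high, about 0.1 kg; top 16 mm bevelled on both faces to a rounded 5 mm edge, so touching boards leave a V groove on top. Origin: centre of its bottom edge; x width, y thickness (along rack's y), z up the board. 
- tall_board: Waxed plywood board to be filed, a black round pad on each face: 14 mm thick, 100 wide, 118 high, 0.09 to 0.18 kg. Bottom 16 mm bevelled on both faces to a rounded 5 mm edge; top flat. Starts upright in the stand, may lean a few degrees. Origin: centre of its bottom edge; x width, y thickness, z up the board. Either face may be to the left. When home its top is 26 mm above the other boards.
- stand: Fixed dark wood stand, 130 x 90 mm, 44 mm high, with a slot along its x, 16.5 mm wide and 34 mm deep (slot floor 10 mm above the bench), in which the tall board stands. Origin: centre of its underside.
- hammer: Loose hammer lying on the bench: a bystander. Origin on its underside.
- washer: Loose black rubber ring, 90 mm across and 25 high, on the bench: a bystander. Origin: centre of its underside.
- punch: Loose steel punch standing upright, 28 mm across and 110 high: a bystander. Origin: centre of its underside.
Mind the look-alikes: they are no part of the job. What is shaped like the board_b but orange is not meant. Several things have the shape of the stand; the one meant has the colours described above.

How it is judged:
By the outcome, as a careful person would: the job done as asked, in the order asked, and still so for the second after the job is handed in, with the robot touching nothing.
It also fails if it takes over 54 s, if anything falls off the work surface, if the arm or the gripper's body presses on something with over 40 N, if the wrist force passes 120 N, or if a joint passes its speed limit or range.

### The arm

A 6-joint arm with a two-finger parallel gripper is mounted at the origin on the work surface. World frame = base frame: x ahead of the robot, y to its left, z up, the work surface at z = 0. Lengths are in m, angles in rad, forces in N, time in s.
With the tool pointing down it reaches from about 0.35 to 0.975 m from the base axis. Payload 4.9 kg.
Tool frame: the origin (TCP) lies midway between the tips of the shut fingers; the grasp point (between the pads) lies 19 mm behind it; z points along the fingers, y is the line along which they close (so a half turn about z gives the same grasp; the last joint's range is limited). The gripper opens to 85 mm and grips with 20 to 120 N. Pads are 22 mm wide; open, the fingers measure 114 mm over their backs; the gripper's body (76 mm by 85 mm) begins 54 mm behind the grasp point. The pads swing forward as they close: fully open they stand 13 mm farther back than shut.
Start: joints at [-1.278, 0.053, 1.613, -0, 1.476, -0.119], TCP at [0.25, -0.573, 0.231] pointing down, gripper open.
Joint ranges: [-3.01, 3.01], [-1.01, 2.22], [0.06, 2.58], [-1.02, 4.17], [0.09, 2.62], [-3.14, 3.14]. Speed limits (rad/s): [2.57, 2.57, 3.14, 3.14, 3.14, 3.14].

### API

Orientations are given as a unit quaternion [w, x, y, z].
In Python, from plant import state, grab_frame, camera_info, job_done, spot_in, masks_of, pinpoint gives the robot as it stands.
- The arm moves only by the shell command python3 -m handwheel 'ROWS' [OPENING]. ROWS is JSON, a list that holds one entry, the list of rows, each a list of 6 numbers: the shift along the world's x, y, z in m, then the turn, a rotation vector about the world's x, y, z in degrees. In form: [[[tx, ty, tz, ax, ay, az], ...]]. A call has 1 to 20 rows; each row shifts and turns the commanded pose from where the row before left it; what a row does not reach is not made up. A row lasts 1/12 s, in which the tool goes at most 41.7 mm and 7.16 degrees, less where a joint would pass 70% of its speed; a pose out of reach is approached as far as the arm can. A call is refused whole if a number of a shift passes 0.0417 or a number of a turn 7.16, either way. A call with a gripper value outside its range is refused whole. OPENING is the opening, from 0 (shut) to 1 (fully open), set as the call begins (- or left out, the last holds). The fingers move at their own pace and stop on an object; the grip force is fixed at half the most. Time passes only in rows, so rows that do not move let the fingers close. It gives the time, the measured TCP pose, the force, the opening and the grip force at its end, in the units of the state.
- state(): the state, without advancing time (a new reading comes with each control period).
- grab_frame(name): name is "scene" or "side" or "wrist"; returns (picture, depth): 480x640x3 uint8, blue, green, red; 480x640 float32, m along the optical axis (not along the pixel's ray), 0 where there is no reading.
- camera_info(name): a dict with "fx", "fy", "cx", "cy" (pixels), "distortion" ([k1, k2, p1, p2, k3] as OpenCV has them; the pictures are not rectified), "T" (4x4, takes a point from camera to world coordinates). Camera axes: x right, y up, looking along -z (the intrinsics and any distortion apply to the point x, -y, -z); pixel columns grow to the right and rows downward; lengths in m; the calibration is good to about 2 mm. A picture is of the moment at which its call begins: read the wrist's pose just before it. camera_info takes no time and is no camera call; for the wrist camera it gives the pose at the moment of the call.
- job_done(): hands the job in; it is judged then, once.
Trained networks look in the newest picture that a camera, given by its name, has taken for a name from the list of things; names that differ only in an ending like _2 or _b are one class to them, and where a whole thing is asked for, a point or a joint stands for the part that bears it (a point fixed in the world has none). Each returns a list of dicts, best first, with "conf" (0 to 1); they miss things now and then, are a little off and sometimes report something else, mostly with a low value. They report only what shows in the picture. A call takes as long as a camera call. They do not tell look-alikes from the thing itself.
- spot_in(camera, thing): "box" ([left, top, width, height] in pixels, round what is visible of it).
- masks_of(camera, thing): "region" (480x640 bool, what is visible of it) and "box" ([left, top, width, height] in pixels, round what is visible of it).
- pinpoint(camera, thing): "position" ([column, row] in pixels: a listed point, or the origin of a listed thing).
The state is a dict: "time": time; "joint_pos": joint angles; "joint_vel": joint speeds; "joint_efforts": joint torques, N m; "tool_pos": TCP position; "tool_rot": TCP orientation; "contact_force": force on the tool from outside, world axes, zero at the start; "ft_torque": the same for the moment, N m; "gripper_width": opening from 0.0 (shut) to 1.0 (fully open); "grasp_force": force on a finger pad.
Only numpy, scipy, OpenCV 4.12 (cv2) and the standard library are available. Lean on these libraries where they do the work, as an engineer would, in place of code of your own. Each camera call takes 0.05 s, during which the arm holds its last target. There are 200 camera calls.

## Working session

There is one attempt and no reset: what is moved stays moved. The work goes in short steps, Python scripts to look and compute and a shell command to move; the robot and the scene stay as the last step left them, time stands still between calls to the robot, and variables do not carry over. Pictures are saved under pics/ and viewed, at most 10 in all, crops included, and the job is handed in when it is done.

```bash
ls; mkdir -p pics; python3 - <<'E'
from plant import *
import cv2,numpy as np
ims=[]
for n in ("scene","side"):
    p,d=grab_frame(n); cv2.imwrite(f"pics/{n}0.png",p); np.save(f"pics/{n}0.npy",d)
    c=camera_info(n); print(n,c["fx"],c["cx"],c["cy"],c["distortion"],np.round(c["T"],3).tolist())
print(state())
E
```

```text
pics
scene 465.90410565498286 322.3632323850272 235.17446714594243 [-0.08029908  0.          0.          0.          0.        ] [[0.693, -0.409, 0.594, 1.156], [0.721, 0.415, -0.555, -0.51], [-0.019, 0.813, 0.582, 0.672], [0.0, 0.0, 0.0, 1.0]]
side 619.3565766260638 323.13108955901646 231.9470496039357 [-0.07563727  0.          0.          0.          0.        ] [[-1.0, -0.006, -0.017, 0.492], [-0.009, -0.636, 0.772, 1.34], [-0.015, 0.772, 0.636, 1.092], [0.0, 0.0, 0.0, 1.0]]
{'time': 0.1, 'joint_pos': array([-1.27798951e+00,  5.33325303e-02,  1.61413215e+00, -3.61240666e-06,
        1.47600468e+00, -1.18979367e-01]), 'joint_vel': array([ 0.00040585, -0.00147129, -0.00228572, -0.00093316,  0.00069536,
        0.00106078]), 'joint_efforts': array([-3.07595274e-04, -3.94901991e+01, -3.71365070e+01, -7.62695345e-05,
        3.89679961e-03, -5.79224519e-06]), 'tool_pos': array([ 0.25000433, -0.57221492,  0.23017477]), 'tool_rot': array([-9.34653543e-04,  9.78878324e-01,  2.04441547e-01, -8.32441321e-05]), 'contact_force': array([-0.05980482, -0.18657241,  0.46147532]), 'ft_torque': array([ 0.04178728,  0.04620956, -0.04787042]), 'grasp_force': 0.0, 'gripper_width': 1.0063368720171082}
```

View pics/scene0.png

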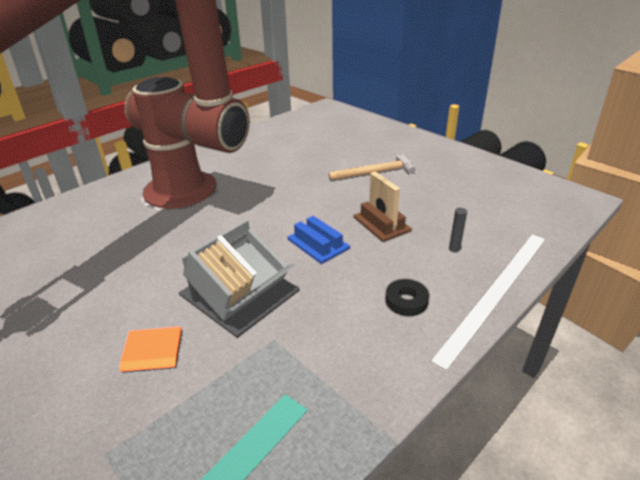

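View pics/side0.png

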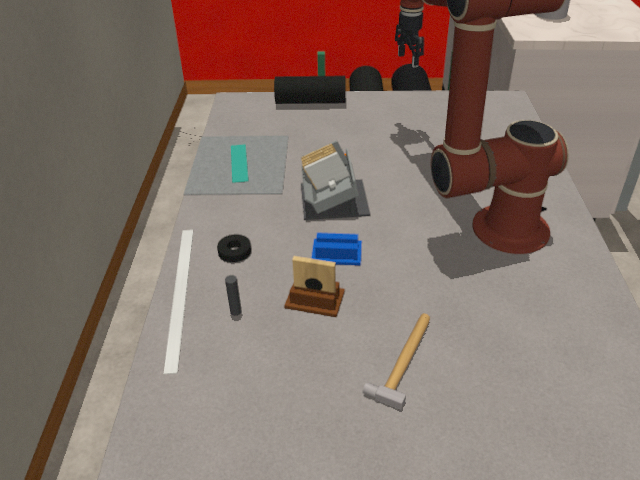

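The scene picture shows the rack with its packed boards around (232,275), the brown stand with the tall board around (383,210), the blue look-alike at (318,238), and the orange decoy at (152,348). The side picture shows the tall board at (314,280) and the rack at (330,185).

```bash
cat > h.py <<'E'
import numpy as np,cv2
from plant import *
from scipy.spatial.transform import Rotation as R
def K(c): return np.array([[c["fx"],0,c["cx"]],[0,c["fy"],c["cy"]],[0,0,1.]])
def cloud(c,d,mask=None):
    m=(d>0) if mask is None else (mask&(d>0))
    v,u=np.nonzero(m); z=d[v,u]
    n=cv2.undistortPoints(np.stack([u,v],1).astype(float).reshape(-1,1,2),K(c),np.array(c["distortion"])).reshape(-1,2)
    P=np.stack([n[:,0]*z,-n[:,1]*z,-z],1)
    return P@c["T"][:3,:3].T+c["T"][:3,3],u,v
def proj(c,P):
    P=np.atleast_2d(P); Q=(P-c["T"][:3,3])@c["T"][:3,:3]; Q=Q*[1,-1,-1]
    return cv2.projectPoints(Q,np.zeros(3),np.zeros(3),K(c),np.array(c["distortion"]))[0].reshape(-1,2)
E
python3 - <<'E'
from h import *
for n in ("scene","side"):
    c=camera_info(n); p,d=grab_frame(n)
    for t in ("rack","stand","tall_board","board_notched","board_a","follower"):
        for r in masks_of(n,t)[:4]:
            P,u,v=cloud(c,d,r["region"])
            if len(P): print(n,t,round(r["conf"],2),r["box"],len(P),np.round(np.percentile(P,[3,50,97],axis=0),3).tolist())
E
```

```text
scene rack 0.69 [176.0, 221.1, 119.8, 115.1] 6874 [[0.439, -0.227, 0.0], [0.53, -0.155, 0.053], [0.589, -0.056, 0.138]]
scene stand 0.69 [352.3, 204.5, 59.2, 36.7] 1229 [[0.484, 0.219, -0.001], [0.568, 0.246, 0.017], [0.611, 0.291, 0.044]]
scene stand 0.57 [289.3, 217.3, 60.6, 45.2] 1678 [[0.436, 0.053, 0.002], [0.507, 0.078, 0.027], [0.553, 0.126, 0.044]]
scene tall_board 0.83 [368.7, 171.6, 30.6, 58.3] 1073 [[0.495, 0.253, 0.028], [0.553, 0.264, 0.088], [0.593, 0.28, 0.127]]
scene board_notched 0.6 [208.3, 246.2, 41.8, 47.4] 268 [[0.499, -0.187, 0.075], [0.542, -0.179, 0.117], [0.586, -0.171, 0.147]]
scene board_a 0.8 [198.8, 251.2, 37.2, 54.7] 384 [[0.505, -0.213, 0.065], [0.555, -0.207, 0.122], [0.588, -0.196, 0.146]]
scene board_a 0.8 [121.4, 326.1, 59.2, 44.9] 2197 [[0.463, -0.406, 0.006], [0.518, -0.354, 0.012], [0.566, -0.302, 0.015]]
scene board_a 0.71 [200.8, 249.7, 41.1, 50.3] 408 [[0.502, -0.201, 0.071], [0.551, -0.194, 0.123], [0.586, -0.183, 0.147]]
scene follower 0.55 [216.4, 236.9, 39.1, 39.4] 236 [[0.491, -0.161, 0.108], [0.535, -0.154, 0.128], [0.578, -0.149, 0.148]
[... 387 characters left out ...]
 42.0, 33.2] 1236 [[0.491, 0.264, 0.046], [0.538, 0.278, 0.093], [0.584, 0.291, 0.129]]
side board_notched 0.61 [302.4, 147.7, 30.9, 17.4] 69 [[0.492, -0.191, 0.106], [0.555, -0.174, 0.123], [0.579, -0.161, 0.15]]
side board_notched 0.49 [307.8, 144.9, 26.1, 16.9] 108 [[0.501, -0.197, 0.114], [0.531, -0.186, 0.128], [0.559, -0.167, 0.146]]
side board_a 0.4 [286.1, 283.4, 61.7, 33.1] 1297 [[0.477, 0.263, 0.002], [0.535, 0.301, 0.018], [0.602, 0.326, 0.045]]
side board_a 0.39 [304.8, 146.4, 25.9, 12.1] 18 [[0.502, -0.205, 0.106], [0.571, -0.199, 0.113], [0.58, -0.192, 0.144]]
side follower 0.63 [308.0, 155.2, 40.9, 36.0] 976 [[0.458, -0.16, 0.047], [0.509, -0.15, 0.092], [0.561, -0.13, 0.141]]
```

```bash
python3 - <<'E'
from h import *
def plane(P):
    for _ in range(6):
        c=np.median(P,0); U,S,V=np.linalg.svd(P-P.mean(0),full_matrices=False); n=V[2]; r=(P-P.mean(0))@n
        P=P[abs(r)<max(0.0015,2*np.std(r))] if np.std(r)>.0012 else P
    return P.mean(0),n*np.sign(n[1]),np.std((P-P.mean(0))@n),len(P),V
for n in ("scene","side"):
    c=camera_info(n); p,d=grab_frame(n)
    for t in ("tall_board","follower","stand"):
        r=masks_of(n,t)[0]
        m=cv2.erode(r["region"].astype(np.uint8),np.ones((3,3)))>0
        P,u,v=cloud(c,d,m)
        if t=="stand":
            Q=P[abs(P[:,2]-.044)<.005]; rect=cv2.minAreaRect(Q[:,:2].astype(np.float32)); print(n,t,len(Q),rect); continue
        m0,nn,s,k,V=plane(P)
        print(n,t,k,np.round(m0,4),"n",np.round(nn,3),"yaw",np.degrees(np.arctan2(-nn[0],nn[1])).round(1),"lean",np.degrees(nn[2]).round(1),s.round(4))
        if t=="tall_board":
            print(" x range",np.percentile(P[:,0],[1,99]).round(4),"ztop",np.percentile(P[:,2],99).round(4))
    if n=="side":
        P,u,v=cloud(c,d,masks_of(n,"rack")[0]["region"]); 
# crop
p,d=grab_frame("scene"); cv2.imwrite("pics/crop1.png",cv2.resize(p[215:340,165:305],None,fx=5,fy=4.8,interpolation=cv2.INTER_CUBIC)[:600])
E
```

```text
scene tall_board 690 [0.5464 0.2637 0.0885] n [ 0.233  0.972 -0.008] yaw -13.5 lean -0.5 0.0011
 x range [0.4986 0.5931] ztop 0.1277
scene follower 119 [ 0.5339 -0.1551  0.129 ] n [0.397 0.211 0.894] yaw -62.0 lean 51.2 0.0011
scene stand 197 ((0.5470693707466125, 0.2663092613220215), (0.05697451904416084, 0.10352299362421036), 76.53878021240234)
side tall_board 939 [0.5382 0.279  0.0883] n [0.236 0.972 0.006] yaw -13.6 lean 0.4 0.0017
 x range [0.4913 0.5849] ztop 0.1298
side follower 656 [ 0.5089 -0.1497  0.0939] n [-0.085  0.995 -0.05 ] yaw 4.9 lean -2.8 0.0028
side stand 477 ((0.48490414023399353, 0.10398803651332855), (0.06946830451488495, 0.10878589004278183), 87.81404876708984)
```

View pics/crop1.png

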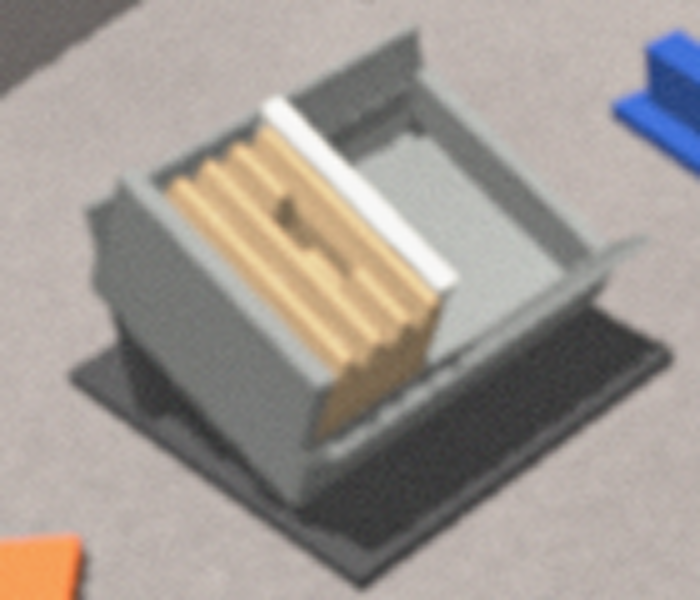

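The crop shows four boards from the fixed wall. The notched one is third (notch at (310,230) in the crop), board_end is fourth, and the white follower comes next. The tall board therefore goes between the third and fourth boards.

```bash
python3 -m handwheel '[[[0.014,0.028,0.014,0,0,-2.65],[0.014,0.028,0.014,0,0,-2.65],[0.014,0.028,0.014,0,0,-2.65],[0.014,0.028,0.014,0,0,-2.65],[0.014,0.028,0.014,0,0,-2.65],[0.014,0.028,0.014,0,0,-2.65],[0.014,0.028,0.014,0,0,-2.65],[0.014,0.028,0.014,0,0,-2.65],[0.014,0.028,0.014,0,0,-2.65],[0.014,0.028,0.014,0,0,-2.65],[0.014,0.028,0.014,0,0,-2.65],[0.014,0.028,0.014,0,0,-2.65],[0.014,0.028,0.014,0,0,-2.65],[0.014,0.028,0.014,0,0,-2.65],[0,0,0,0,0,0],[0,0,0,0,0,0]]]' 1
python3 - <<'E'
from h import *
c=camera_info("wrist"); p,d=grab_frame("wrist"); cv2.imwrite("pics/w1.png",p); np.save("pics/w1.npy",d); np.save("pics/w1T.npy",c["T"])
print(np.round(c["T"],3), c["fx"],c["cx"],c["cy"],c["distortion"]); print(state()["joint_pos"].round(2))
E
```

```text
time: 2.63
tool_pos: [0.4468, -0.1797, 0.4286]
tool_rot: [0.001, 0.993, -0.116, 0.001]
contact_force: [-0.5, -0.9, -0.9]
gripper_width: 1.0
grasp_force: 0.0
[[-0.23   0.931  0.281  0.517]
 [-0.973 -0.221 -0.065 -0.197]
 [ 0.002 -0.289  0.957  0.571]
 [ 0.     0.     0.     1.   ]] 421.5280574088575 318.928316962111 237.65863988666817 [-0.07437412  0.          0.          0.          0.        ]
[-0.54 -0.33  1.64 -0.    1.83  1.27]
```

View pics/w1.png

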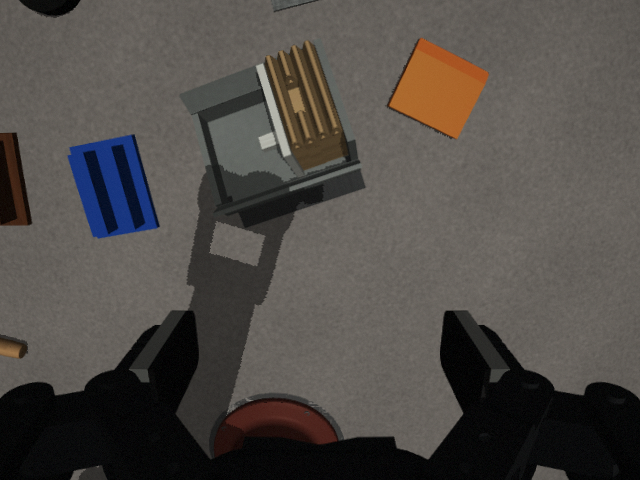

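The wrist picture shows the board crests around (300,100), with the notch at (295,97) in the second board from the white follower. The rack floor is at (240,150).

```bash
cat > rk.py <<'E'
from h import *
d=np.load("pics/w1.npy"); c=camera_info("wrist"); c["T"]=np.load("pics/w1T.npy")
m=np.zeros((480,640),np.uint8); cv2.fillPoly(m,[np.array([[215,128],[255,108],[262,132],[255,150],[272,165],[228,188]])],1)
P,_,_=cloud(c,d,m>0)
for _ in range(8):
    m0=P.mean(0); n=np.linalg.svd(P-m0,full_matrices=False)[2][2]; n*=np.sign(n[2]); r=(P-m0)@n; P=P[abs(r)<max(.002,2*np.std(r))]
print("floor",m0.round(4),n.round(3),len(P),r.std().round(4),"tilt",np.degrees(np.arccos(n[2])).round(1),"yaw",np.degrees(np.arctan2(n[1],n[0])).round(1))
m=np.zeros((480,640),np.uint8); cv2.rectangle(m,(175,30),(375,235),1,-1)
A,u,v=cloud(c,d,m>0)
best=None
E
cat > rk2.py <<'E'
from rk import *
g=lambda a:np.histogram(a,bins=np.arange(-.1,.1,.002))
H=A
def frame(yaw):
    Rz=R.from_euler("z",yaw,degrees=True)*R.from_euler("y",25,degrees=True); return Rz.as_matrix()
if __name__=="__main__":
  # yaw by sharpness of crest profile
  sc=[]
  for yaw in np.arange(-4,10,.5):
    F=frame(yaw); Q=(A-m0)@F; s=Q[:,2]; k=(s>.075)&(s<.097)
    y=Q[k,1]; z=s[k]; b=np.floor((y-y.min())/.002).astype(int)
    sc.append((sum(np.var(z[b==i])*np.sum(b==i) for i in np.unique(b))/len(z),yaw))
  print(sorted(sc)[:4])
  yaw=sorted(sc)[0][1]
  F=frame(yaw); Q=(A-m0)@F
  k=(Q[:,2]>.07)&(Q[:,2]<.1)
  y=Q[k,1]
  for lo in np.arange(y.min(),y.max(),.002):
    q=Q[k&(Q[:,1]>=lo)&(Q[:,1]<lo+.002)]
    print(round((lo+.001)*1000,1),len(q),np.percentile(q[:,2]*1000,[50,95]).round(1) if len(q) else "",np.percentile(q[:,0]*1000,[2,98]).round(0) if len(q) else "")
E
python3 rk2.py
```

```text
floor [ 0.4976 -0.0949  0.047 ] [0.42  0.039 0.907] 2588 0.0008 tilt 25.0 yaw 5.3
[(np.float64(5.994661450342621e-06), np.float64(5.5)), (np.float64(6.437686784898568e-06), np.float64(5.0)), (np.float64(6.597119744410238e-06), np.float64(6.0)), (np.float64(7.146161352460186e-06), np.float64(4.5))]
-127.8 216 [86.1 87.3] [-69.  45.]
-125.8 229 [86.  87.3] [-69.  45.]
-123.8 227 [86.  87.2] [-69.  44.]
-121.8 223 [86.1 87.3] [-69.  43.]
-119.8 219 [79.9 86.3] [-67.  45.]
-117.8 171 [85.  87.9] [-53.  44.]
-115.8 193 [90.6 92.6] [-53.  43.]
-113.8 201 [91.9 93.2] [-53.  43.]
-111.8 205 [90.5 92.5] [-53.  44.]
-109.8 196 [84.6 88.6] [-53.  45.]
-107.8 195 [78.8 82.7] [-53.  45.]
-105.8 179 [79.3 83.1] [-53.  45.]
-103.8 190 [85.2 89.2] [-53.  46.]
-101.8 215 [91.1 92.7] [-53.  43.]
-99.8 198 [91.8 92.9] [-53.  44.]
-97.8 194 [90.1 92.5] [-53.  44.]
-95.8 179 [84.1 88.1] [-53.  46.]
-93.8 149 [78.5 82.1] [-53.  44.]
-91.8 127 [79.2 83.3] [-53.  44.]
-89.8 156 [85.1 89.2] [-54.  45.]
-87.8 151 [90.5 92.5] [-54.  44.]
-85.8 146 [91.6 93. ] [-54.  43.]
-83.8 129 [88.8 92.1] [-54.  45.]
-81.8 107 [83.7 87.2] [-54.  43.]
-79.8 139 [77.3 81.1] [-53.  45.]
-77.8 214 [80.3 83.2] [-53.  44.]
-75.8 225 [86.1 89.1] [-54.  44.]
-73.8 216 [91.  92.7] [-54.  43.]
-71.8 192 [91.8 93. ] [-54.  43.]
-69.8 164 [89.8 92.2] [-54.  43.]
-67.8 136 [84.  86.9] [-53.  44.]
-65.8 254 [80.2 88.3] [-62.  40.]
-63.8 201 [87.9 89.1] [-63.  38.]
-61.8 201 [87.9 89.4] [-62.  38.]
-59.8 200 [88. 89.] [-62.  39.]
-57.8 167 [87.9 89. ] [-62.  39.]
-55.8 1 [88.4 88.4] [37. 37.]
```

```bash
python3 -m handwheel '[[[0.006,0.0282,-0.0125,0,0,0],[0.006,0.0282,-0.0125,0,0,0],[0.006,0.0282,-0.0125,0,0,0],[0.006,0.0282,-0.0125,0,0,0],[0.006,0.0282,-0.0125,0,0,0],[0.006,0.0282,-0.0125,0,0,0],[0.006,0.0282,-0.0125,0,0,0],[0.006,0.0282,-0.0125,0,0,0],[0.006,0.0282,-0.0125,0,0,0],[0.006,0.0282,-0.0125,0,0,0],[0.006,0.0282,-0.0125,0,0,0],[0.006,0.0282,-0.0125,0,0,0],[0.006,0.0282,-0.0125,0,0,0],[0.006,0.0282,-0.0125,0,0,0],[0.006,0.0282,-0.0125,0,0,0],[0.006,0.0282,-0.0125,0,0,0],[0,0,0,0,0,0],[0,0,0,0,0,0]]]'
python3 - <<'E'
from h import *
c=camera_info("wrist"); p,d=grab_frame("wrist"); cv2.imwrite("pics/w2.png",p)
P,u,v=cloud(c,d); s=state(); 
k=(abs(P[:,2]-.128)<.006)&(np.hypot(P[:,0]-.542,P[:,1]-.271)<.065); Q=P[k]
r=cv2.minAreaRect(Q[:,:2].astype(np.float32)); print("top",len(Q),Q.mean(0).round(4),r)
m=Q[:,:2].mean(0); V=np.linalg.svd(Q[:,:2]-m,full_matrices=False)[2]; a=V[0]*np.sign(V[0][0]); print("angle",np.degrees(np.arctan2(a[1],a[0])))
t=(Q[:,:2]-m)@a; w=(Q[:,:2]-m)@np.array([-a[1],a[0]]); 
e=lambda q:(np.percentile(q,1)+np.percentile(q,99))/2
print("extent",np.percentile(t,[.5,99.5]),np.percentile(w,[1,99]),"ctr",m+a*e(t)+np.array([-a[1],a[0]])*e(w),"z",np.percentile(Q[:,2],[5,50,95]))
print(s["tool_pos"],R.from_quat(s["tool_rot"][[1,2,3,0]]).as_matrix().round(3),s["joint_pos"].round(2))
E
```

```text
time: 4.18
tool_pos: [0.5416, 0.2697, 0.2245]
tool_rot: [0.001, 0.993, -0.117, -0.002]
contact_force: [-0.6, 0.0, 0.8]
gripper_width: 0.999
grasp_force: 0.0
top 3823 [0.5439 0.2711 0.1274] ((0.5403605699539185, 0.2719922363758087), (0.01400701142847538, 0.10058039426803589), 76.26884460449219)
angle -13.736336115230118
extent [-0.05282712  0.04659172] [-0.0068917   0.00683925] ctr [0.5411197  0.27175788] z [0.12630352 0.12741901 0.12847147]
[0.54205415 0.2691354  0.22578358] [[ 0.972 -0.234 -0.002]
 [-0.234 -0.972 -0.002]
 [-0.002  0.002 -1.   ]] [ 0.34  0.01  1.66 -0.    1.47  2.15]
```

View pics/w2.png

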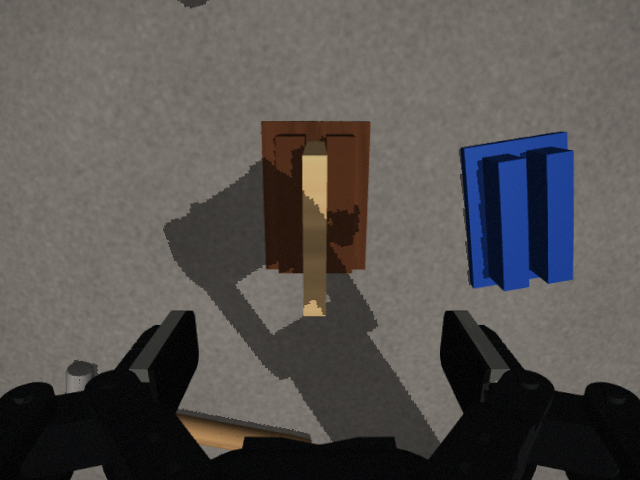

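The wrist picture shows the tall board's top between the open fingers, running from (315,150) to (315,315). The hammer is well clear of the fingers.

```bash
python3 -m handwheel '[[[-0.0015,0.0022,-0.02,0,0,-0.2],[0,0,-0.02,0,0,0],[0,0,-0.02,0,0,0],[0,0,-0.02,0,0,0],[0,0,-0.02,0,0,0],[0,0,-0.014,0,0,0],[0,0,0,0,0,0],[0,0,0,0,0,0],[0,0,0,0,0,0]]]'
python3 - <<'E'
from h import *
print(np.mean([ (grab_frame("wrist"),state()["tool_pos"])[1] for _ in range(4)],0))
E
```

```text
time: 4.98
tool_pos: [0.5418, 0.2724, 0.115]
tool_rot: [-0.001, 0.993, -0.12, 0.001]
contact_force: [-0.3, -0.7, 0.7]
gripper_width: 1.001
grasp_force: 0.0
[0.54180562 0.27284364 0.1152565 ]
```

```bash
python3 -m handwheel '[[[-0.001,-0.001,-0.006,0,0,0],[0,0,-0.0055,0,0,0],[0,0,0,0,0,0],[0,0,0,0,0,0]]]'; python3 -m handwheel '[[[0,0,0,0,0,0],[0,0,0,0,0,0],[0,0,0,0,0,0],[0,0,0,0,0,0],[0,0,0,0,0,0],[0,0,0,0,0,0],[0,0,0,0,0,0],[0,0,0,0,0,0],[0,0,0,0,0,0],[0,0,0,0,0,0],[0,0,0,0,0,0],[0,0,0,0,0,0]]]' 0
python3 -c "
from plant import *
print(state())"
```

```text
time: 5.52
tool_pos: [0.539, 0.2715, 0.1008]
tool_rot: [0.0, 0.993, -0.119, -0.001]
contact_force: [0.3, -0.2, -0.4]
gripper_width: 1.003
grasp_force: 0.0
time: 6.52
tool_pos: [0.5399, 0.2718, 0.1021]
tool_rot: [-0.0, 0.993, -0.119, 0.0]
contact_force: [-0.2, -0.0, 1.8]
gripper_width: 0.149
grasp_force: 59.8
{'time': 6.5167, 'joint_pos': array([3.43243381e-01, 1.16169741e-01, 1.76960180e+00, 5.36160818e-05,
       1.25521812e+00, 2.15325013e+00]), 'joint_vel': array([-0.00175376,  0.00155313,  0.00095809, -0.00091778, -0.00164391,
        0.00053557]), 'joint_efforts': array([-1.00709097e-01, -3.80130923e+01, -3.28278565e+01, -9.19881114e-02,
        1.28904004e-01, -1.43188314e-03]), 'tool_pos': array([0.53987407, 0.27175723, 0.10209142]), 'tool_rot': array([-1.57421551e-04,  9.92854782e-01, -1.19328496e-01,  2.58391816e-04]), 'contact_force': array([-0.16160149, -0.02415044,  1.82244895]), 'ft_torque': array([ 0.09131199, -0.04901439, -0.05869203]), 'grasp_force': 59.845536947250366, 'gripper_width': 0.1490588524617962}
```

```bash
cat > tg.py <<'E'
import numpy as np
from scipy.spatial.transform import Rotation as R
F=(R.from_euler("z",5.3,degrees=True)*R.from_euler("y",25,degrees=True)).as_matrix()
m0=np.array([.4976,-.0949,.047])
def tcp(x,y,h,L=92.5): return m0+F@np.array([x,y,h+L])/1000
E
python3 - <<'E'
from tg import *
print(tcp(-6,-77.5,140).round(4),tcp(-6,-77.5,95).round(4),F.round(4).tolist())
print("per 10mm down",(-F[:,2]*.01).round(4),"per mm y",F[:,1].round(4))
E
python3 -m handwheel '[[[0,0,0.012,0,0,0],[0,0,0.02,0,0,0],[0,0,0.03,0,0,0],[0,0,0.03,0,0,0],[0,0,0.03,0,0,0],[0,0,0.03,0,0,0],[0,0,0.03,0,0,0],[0,0,0.018,0,0,0],[0,0,0,0,0,0]]]'
```

```text
[ 0.5972 -0.1635  0.2603] [ 0.5782 -0.1653  0.2195] [[0.9024, -0.0924, 0.4208], [0.0837, 0.9957, 0.039], [-0.4226, 0.0, 0.9063]]
per 10mm down [-0.0042 -0.0004 -0.0091] per mm y [-0.0924  0.9957  0.    ]
time: 7.27
tool_pos: [0.5413, 0.2722, 0.3083]
tool_rot: [-0.002, 0.993, -0.119, 0.004]
contact_force: [0.2, 0.2, -0.6]
gripper_width: 0.151
grasp_force: 59.5
```

```bash
python3 -m handwheel '[[[0.0036,-0.0272,0,0,0,2.38],[0.0036,-0.0272,0,0,0,2.38],[0.0036,-0.0272,0,0,0,2.38],[0.0036,-0.0272,0,0,0,2.38],[0.0036,-0.0272,0,0,0,2.38],[0.0036,-0.0272,0,0,0,2.38],[0.0036,-0.0272,0,0,0,2.38],[0.0036,-0.0272,0,0,0,2.38],[0.0036,-0.0272,0,-0.29,3.11,0],[0.0036,-0.0272,0,-0.29,3.11,0],[0.0036,-0.0272,0,-0.29,3.11,0],[0.0036,-0.0272,0,-0.29,3.11,0],[0.0036,-0.0272,0,-0.29,3.11,0],[0.0036,-0.0272,0,-0.29,3.11,0],[0.0036,-0.0272,0,-0.29,3.11,0],[0.0036,-0.0272,0,-0.29,3.11,0],[0,0,0,0,0,0],[0,0,0,0,0,0],[0,0,0,0,0,0]]]'
cat > chk.py <<'E'
from tg import *
from plant import *
ps=[];rs=[]
for _ in range(4): grab_frame("wrist"); s=state(); ps.append(s["tool_pos"]); rs.append(s["tool_rot"][[1,2,3,0]])
p=np.mean(ps,0); T=R.from_quat(rs).mean().as_matrix()
print("rack-frame tcp",(F.T@(p-m0)*1000).round(1)," tool in rack\n",(F.T@T).round(3),s["joint_pos"].round(2),s["contact_force"].round(1),s["time"])
E
python3 chk.py
```

```text
time: 8.85
tool_pos: [0.5967, -0.163, 0.3002]
tool_rot: [0.009, 0.975, 0.046, -0.217]
contact_force: [-0.3, 0.6, -0.1]
gripper_width: 0.149
grasp_force: 59.5
rack-frame tcp [-23.7 -76.5 270.1]  tool in rack
 [[ 1.     0.002  0.   ]
 [ 0.002 -1.    -0.   ]
 [ 0.     0.    -1.   ]] [-0.31  0.28  1.29 -0.18  1.97  1.13] [ 0.9  0.4 -1.3] 9.05
```

```bash
python3 -m handwheel '[[[-0.0029,-0.0006,-0.0147,0,0,0],[-0.0029,-0.0006,-0.0147,0,0,0],[-0.0029,-0.0006,-0.0147,0,0,0],[-0.0029,-0.0006,-0.0147,0,0,0],[-0.0029,-0.0006,-0.0147,0,0,0],[0,0,0,0,0,0],[0,0,0,0,0,0],[0,0,0,0,0,0]]]'; python3 chk.py; python3 - <<'E'
from h import *
from tg import F,m0
p,d=grab_frame("scene"); c=camera_info("scene"); cv2.imwrite("pics/c2.png",cv2.resize(p[160:300,170:310],None,fx=4.2,fy=4.2,interpolation=cv2.INTER_CUBIC))
A,u,v=cloud(c,d); Q=(A-m0)@F*1000
def plane_y(k): return len(Q[k]),Q[k].mean(0).round(1),np.percentile(Q[k],[2,98],axis=0).round(1).tolist()
k=(abs(Q[:,0])<45)&(Q[:,2]>130)&(Q[:,2]<190)&(abs(Q[:,1]+80)<15); print("tall face",plane_y(k), np.polyfit(Q[k][:,0],Q[k][:,1],1),np.polyfit(Q[k][:,2],Q[k][:,1],1))
k=(abs(Q[:,0]+5)<60)&(Q[:,2]>89.5)&(Q[:,2]<97)
print(np.histogram(Q[k][:,1],bins=np.arange(-124,-50,2)))
E
```

```text
time: 9.72
tool_pos: [0.5829, -0.1667, 0.2286]
tool_rot: [0.01, 0.975, 0.045, -0.216]
contact_force: [-0.1, -0.4, -0.3]
gripper_width: 0.152
grasp_force: 59.4
rack-frame tcp [ -5.7 -79.5 198.7]  tool in rack
 [[ 1.     0.     0.002]
 [ 0.    -1.    -0.001]
 [ 0.002  0.001 -1.   ]] [-0.32  0.28  1.4  -0.18  1.85  1.14] [ 0.1  0.3 -2.3] 9.9167
tall face (817, array([  1.2, -87.5, 160.5]), [[-42.7, -89.2, 131.3], [43.2, -86.0, 188.8]]) [ 2.87676830e-03 -8.75255914e+01] [ 3.55782611e-03 -8.80932932e+01]
(array([ 0,  0,  6, 40, 51, 22,  3,  0,  0,  5, 43, 41, 26,  0,  0,  1,  5,
       29, 24, 12,  0,  0,  0,  7, 29,  5,  3,  0,  0,  0,  0,  1,  0,  0,
        0,  0]), array([-124, -122, -120, -118, -116, -114, -112, -110, -108, -106, -104,
       -102, -100,  -98,  -96,  -94,  -92,  -90,  -88,  -86,  -84,  -82,
        -80,  -78,  -76,  -74,  -72,  -70,  -68,  -66,  -64,  -62,  -60,
        -58,  -56,  -54,  -52]))
```

View pics/c2.png

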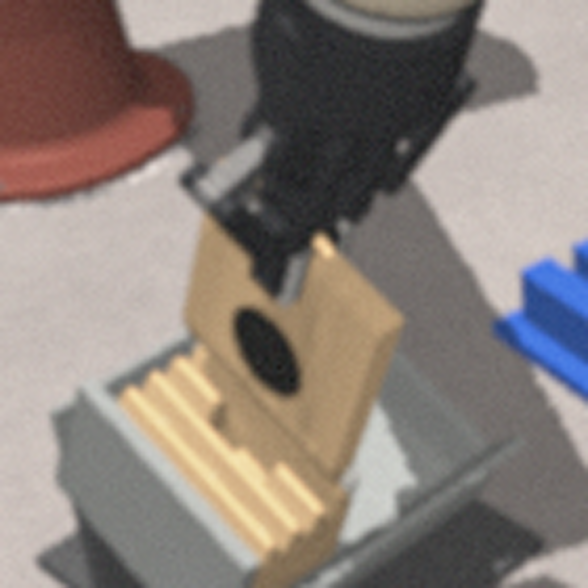

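The crop shows the tall board squarely above the groove left of the notched board. The crests sit around (240,440), and the tall board's bottom edge runs to about (330,480).

```bash
python3 -m handwheel '[[[-0.0019,0.0001,-0.0041,0,0,0],[-0.0019,0.0001,-0.0041,0,0,0],[-0.0019,0.0001,-0.0041,0,0,0],[-0.0019,0.0001,-0.0041,0,0,0],[-0.00124,0.0005,-0.00254,0,0,0],[-0.00124,0.0005,-0.00254,0,0,0],[-0.00124,0.0005,-0.00254,0,0,0],[-0.00124,0.0005,-0.00254,0,0,0],[-0.00124,0.0005,-0.00254,0,0,0],[0,0,0,0,0,0]]]'; python3 chk.py
```

```text
time: 10.8
tool_pos: [0.5689, -0.1638, 0.199]
tool_rot: [0.01, 0.975, 0.045, -0.216]
contact_force: [1.1, -3.5, 0.9]
gripper_width: 0.156
grasp_force: 59.8
rack-frame tcp [ -5.7 -75.2 165.1]  tool in rack
 [[ 1.     0.     0.   ]
 [ 0.    -1.    -0.001]
 [ 0.     0.001 -1.   ]] [-0.32  0.27  1.47 -0.18  1.8   1.15] [ 1.  -2.9 -0.7] 11.0
```

```bash
python3 - <<'E'
from h import *
from tg import F,m0
p,d=grab_frame("scene"); c=camera_info("scene"); cv2.imwrite("pics/c3.png",cv2.resize(p[190:300,180:290],None,fx=5,fy=5,interpolation=cv2.INTER_CUBIC))
E
```

```text
(no output)
```

View pics/c3.png

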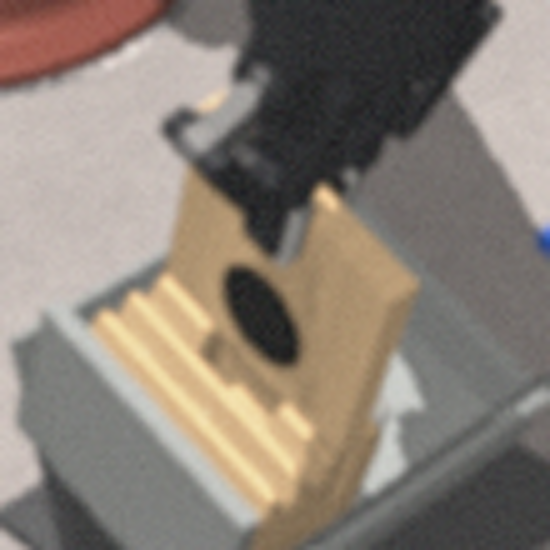

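The crop shows the board's bottom in the groove between the notched board and board_end, around (270,400). All the neighbours are upright.

```bash
python3 -m handwheel '[[[-0.00124,0.0005,-0.00254,0,0,0],[-0.00124,0.0005,-0.00254,0,0,0],[-0.00124,0.0005,-0.00254,0,0,0],[-0.00124,0.0005,-0.00254,0,0,0],[-0.00124,0.0005,-0.00254,0,0,0],[-0.00124,0.0005,-0.00254,0,0,0],[-0.0021,-0.0002,-0.00453,0,0,0],[-0.0021,-0.0002,-0.00453,0,0,0],[-0.0021,-0.0002,-0.00453,0,0,0],[-0.0021,-0.0002,-0.00453,0,0,0],[0,0,0,0,0,0]]]'; python3 chk.py
```

```text
time: 11.97
tool_pos: [0.5518, -0.1615, 0.1638]
tool_rot: [0.01, 0.975, 0.045, -0.218]
contact_force: [0.2, -2.9, -2.7]
gripper_width: 0.15
grasp_force: 59.5
rack-frame tcp [ -6.  -71.3 127.2]  tool in rack
 [[ 1.     0.001 -0.002]
 [ 0.001 -1.     0.   ]
 [-0.002 -0.    -1.   ]] [-0.33  0.26  1.54 -0.18  1.74  1.15] [ 0.2 -2.3 -1.1] 12.1667
```

```bash
python3 -m handwheel '[[[-0.0016,-0.00015,-0.0034,0,0,0],[-0.0016,-0.00015,-0.0034,0,0,0],[-0.0016,-0.00015,-0.0034,0,0,0],[-0.0016,-0.00015,-0.0034,0,0,0],[-0.0016,-0.00015,-0.0034,0,0,0],[-0.0016,-0.00015,-0.0034,0,0,0],[-0.0016,-0.00015,-0.0034,0,0,0],[0,0,0,0,0,0]]]'; python3 chk.py
```

```text
time: 12.83
tool_pos: [0.5412, -0.1625, 0.1409]
tool_rot: [0.01, 0.975, 0.045, -0.217]
contact_force: [0.3, -2.7, -2.4]
gripper_width: 0.149
grasp_force: 59.4
rack-frame tcp [ -6.  -71.4 101.3]  tool in rack
 [[ 1.     0.001 -0.001]
 [ 0.001 -1.     0.   ]
 [-0.001 -0.    -1.   ]] [-0.34  0.26  1.58 -0.18  1.7   1.15] [-0.4 -2.2 -1.7] 13.0333
```

Now going down in 2 mm steps until contact with the floor.

```bash
python3 -m handwheel '[[[-0.0008,-0.0001,-0.0018,0,0,0],[-0.0008,-0.0001,-0.0018,0,0,0],[-0.0008,-0.0001,-0.0018,0,0,0],[0,0,0,0,0,0]]]'; python3 chk.py; python3 -m handwheel '[[[-0.0008,-0.0001,-0.0018,0,0,0],[0,0,0,0,0,0]]]'; python3 chk.py
```

```text
time: 13.37
tool_pos: [0.5395, -0.1627, 0.1364]
tool_rot: [0.01, 0.975, 0.045, -0.216]
contact_force: [-0.2, -2.0, -1.5]
gripper_width: 0.156
grasp_force: 59.6
rack-frame tcp [ -5.7 -71.4  96. ]  tool in rack
 [[ 1.     0.001  0.   ]
 [ 0.001 -1.    -0.   ]
 [ 0.     0.    -1.   ]] [-0.34  0.26  1.59 -0.18  1.69  1.15] [ 1.1 -2.  -2.6] 13.5667
time: 13.73
tool_pos: [0.5387, -0.1628, 0.1348]
tool_rot: [0.01, 0.975, 0.045, -0.216]
contact_force: [1.8, -1.8, -0.9]
gripper_width: 0.147
grasp_force: 59.7
rack-frame tcp [ -5.7 -71.4  94.3]  tool in rack
 [[ 1.     0.001  0.   ]
 [ 0.001 -1.    -0.   ]
 [ 0.     0.    -1.   ]] [-0.34  0.26  1.59 -0.18  1.69  1.15] [ 0.5 -1.2  0.2] 13.9333
```

```bash
python3 -m handwheel '[[[-0.0004,0,-0.0009,0,0,0],[0,0,0,0,0,0]]]'; python3 -m handwheel '[[[-0.0004,0,-0.0009,0,0,0],[0,0,0,0,0,0]]]'; python3 chk.py
```

```text
time: 14.1
tool_pos: [0.5384, -0.1628, 0.1341]
tool_rot: [0.01, 0.975, 0.045, -0.216]
contact_force: [1.5, -0.4, -0.4]
gripper_width: 0.153
grasp_force: 60.6
time: 14.27
tool_pos: [0.5384, -0.1628, 0.1339]
tool_rot: [0.01, 0.975, 0.045, -0.216]
contact_force: [2.7, -0.0, 3.7]
gripper_width: 0.149
grasp_force: 62.1
rack-frame tcp [ -5.6 -71.4  93.3]  tool in rack
 [[ 1.     0.     0.001]
 [ 0.    -1.    -0.   ]
 [ 0.001  0.    -1.   ]] [-0.34  0.26  1.59 -0.18  1.68  1.16] [2.5 0.5 5.5] 14.4667
```

```bash
python3 -m handwheel '[[[-0.0008,0,-0.0018,0,0,0],[0,0,0,0,0,0]]]'; python3 chk.py
python3 - <<'E'
from h import *
from tg import F,m0
for n in ("scene","side"):
    p,d=grab_frame(n); c=camera_info(n)
    if n=="scene": cv2.imwrite("pics/c4.png",cv2.resize(p[190:310,180:300],None,fx=5,fy=5,interpolation=cv2.INTER_CUBIC))
    A,u,v=cloud(c,d); Q=(A-m0)@F*1000
    k=(abs(Q[:,0]+5)<48)&(abs(Q[:,1]+72)<12)&(Q[:,2]>100)&(Q[:,2]<126)&(abs(Q[:,0]+5)>20); print(n,k.sum(),np.percentile(Q[k][:,2],[95,98,99.5]).round(1))
    k=(abs(Q[:,0]+5)<48)&(Q[:,1]<-80)&(Q[:,1]>-120)&(Q[:,2]>85)&(Q[:,2]<100)
    print(" neighbours",k.sum(),np.percentile(Q[k][:,2],[90,98]).round(1) if k.any() else 0)
E
```

```text
time: 14.63
tool_pos: [0.5384, -0.1629, 0.1338]
tool_rot: [0.01, 0.976, 0.045, -0.215]
contact_force: [2.6, 1.5, 11.0]
gripper_width: 0.154
grasp_force: 63.7
rack-frame tcp [ -5.6 -71.4  93.2]  tool in rack
 [[ 1.     0.     0.003]
 [ 0.    -1.    -0.001]
 [ 0.003  0.001 -1.   ]] [-0.34  0.26  1.59 -0.18  1.68  1.16] [ 3.4  1.8 10.9] 14.8333
scene 190 [119.4 120.1 120.4]
 neighbours 530 [93.  97.3]
side 108 [116.9 117.5 117.7]
 neighbours 2 [89.6 89.6]
```

View pics/c4.png

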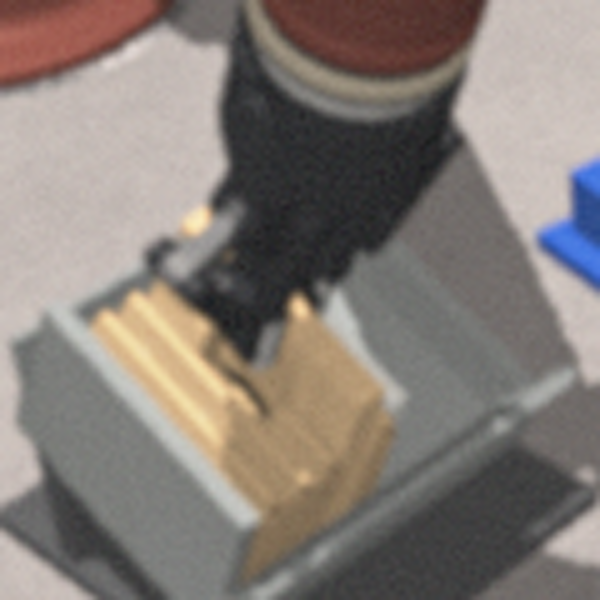

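The crop shows the tall board home beside the notched board. The neighbours are level and the fingers are just above their crests at (250,350). Next I relieve the load, open a little and withdraw along the rack's z.

```bash
python3 -m handwheel '[[[0.001,0.0001,0.0022,0,0,0],[0,0,0,0,0,0]]]'; python3 -m handwheel '[[[0,0,0,0,0,0],[0,0,0,0,0,0],[0,0,0,0,0,0],[0,0,0,0,0,0],[0,0,0,0,0,0]]]' 0.32; python3 chk.py
```

```text
time: 15.1
tool_pos: [0.5384, -0.1628, 0.1339]
tool_rot: [0.01, 0.975, 0.045, -0.216]
contact_force: [2.4, -1.0, 5.0]
gripper_width: 0.156
grasp_force: 62.4
time: 15.52
tool_pos: [0.5381, -0.163, 0.1335]
tool_rot: [0.01, 0.975, 0.045, -0.216]
contact_force: [2.2, -2.7, 3.9]
gripper_width: 0.319
grasp_force: 2.2
rack-frame tcp [ -5.7 -71.4  92.8]  tool in rack
 [[ 1.  0.  0.]
 [ 0. -1. -0.]
 [ 0.  0. -1.]] [-0.34  0.26  1.59 -0.18  1.68  1.16] [ 1.5 -2.3  4.2] 15.7167
```

```bash
python3 -m handwheel '[[[0.0013,0.0001,0.0027,0,0,0],[0.0013,0.0001,0.0027,0,0,0],[0.0042,0.0004,0.0091,0,0,0],[0.0042,0.0004,0.0091,0,0,0],[0.0042,0.0004,0.0091,0,0,0],[0.0084,0.0008,0.0181,0,0,0],[0.0084,0.0008,0.0181,0,0,0],[0,0,0,0,0,0]]]'; python3 chk.py
python3 -m handwheel '[[[0,0,0,0,0,0],[0,0,0,0,0,0],[0,0,0,0,0,0],[0,0,0,0,0,0],[0,0,0,0,0,0],[0,0,0,0,0,0]]]' 0
cat > top.py <<'E'
from h import *
from tg import F,m0
import sys
c=camera_info("wrist"); p,d=grab_frame("wrist"); cv2.imwrite(sys.argv[1],p)
A,u,v=cloud(c,d); Q=(A-m0)@F*1000
k=(abs(Q[:,0]+5)<56)&(abs(Q[:,1]+72)<25)&(Q[:,2]>112)&(Q[:,2]<126); T=Q[k]
print("top",len(T),T.mean(0).round(1),np.percentile(T,[2,98],axis=0).round(1).tolist())
print(" z vs x,y:",np.polyfit(T[:,0],T[:,2],1).round(4)," y vs x",np.polyfit(T[:,0],T[:,1],1).round(4))
for lo in range(-122,-34,2):
    q=Q[(abs(Q[:,0]+5)<56)&(Q[:,1]>=lo)&(Q[:,1]<lo+2)&(Q[:,2]>70)&(Q[:,2]<126)]
    if len(q)>20: print(lo+1,len(q),np.percentile(q[:,2],[50,95]).round(1),np.percentile(q[:,0],[2,98]).round(0))
E
python3 top.py pics/w3.png
```

```text
time: 16.38
tool_pos: [0.5734, -0.1603, 0.2075]
tool_rot: [0.012, 0.976, 0.045, -0.212]
contact_force: [0.7, -0.6, 0.5]
gripper_width: 0.322
grasp_force: 0.0
rack-frame tcp [ -5.4 -71.4 169.7]  tool in rack
 [[ 1.     0.001  0.002]
 [ 0.001 -1.    -0.001]
 [ 0.002  0.001 -1.   ]] [-0.32  0.27  1.47 -0.17  1.81  1.15] [-0.6 -1.1 -0.4] 16.5833
time: 17.08
tool_pos: [0.57, -0.1598, 0.2023]
tool_rot: [0.01, 0.975, 0.045, -0.216]
contact_force: [-0.0, 0.5, 0.8]
gripper_width: -0.0
grasp_force: 0.0
top 4101 [ 15.8 -71.2 118. ] [[-18.4, -77.9, 116.6], [47.0, -64.5, 119.3]]
 z vs x,y: [-7.000000e-04  1.179998e+02]  y vs x [ 1.90000e-03 -7.12499e+01]
-121 1223 [84.3 86.9] [-58.  46.]
-119 228 [80.7 83.4] [-50.  47.]
-117 240 [86.3 89. ] [-48.  47.]
-115 488 [91.5 92.6] [-49.  47.]
-113 665 [92. 93.] [-49.  47.]
-111 900 [89.8 92.2] [-49.  47.]
-109 901 [84.1 87.2] [-50.  46.]
-107 749 [78.4 81.1] [-50.  46.]
-105 337 [80.3 83. ] [-50.  47.]
-103 364 [86.3 88.8] [-50.  47.]
-101 520 [91.4 92.6] [-49.  47.]
-99 661 [91.9 93. ] [-50.  47.]
-97 808 [89.9 92.1] [-49.  47.]
-95 781 [84.1 87.1] [-48.  47.]
-93 707 [78.2 81.1] [-47.  46.]
-91 268 [79.7 82.8] [-45.  47.]
-89 287 [85.6 88.8] [-42.  47.]
-87 346 [91.  92.5] [-39.  48.]
-85 377 [91.8 92.9] [-39.  48.]
-83 412 [89.7 92. ] [-39.  48.]
-81 344 [83.9 87. ] [-34.  48.]
-79 153 [ 80.7 118.6] [-35.  48.]
-77 629 [118. 119.] [-18.  48.]
-75 583 [118. 119.] [-18.  48.]
-73 587 [118.  119.1] [-18.  48.]
-71 724 [118. 119.] [-18.  48.]
-69 587 [117.9 119. ] [-18.  48.]
-67 617 [118.  119.1] [-18.  48.]
-65 536 [117.9 119. ] [-18.  48.]
-63 254 [81.4 83.2] [-35.  47.]
-61 617 [85.7 88.8] [-34.  47.]
-59 639 [91.1 92.5] [-39.  47.]
-57 582 [91.9 93. ] [-39.  47.]
-55 493 [90.3 92. ] [-39.  47.]
-53 417 [83.8 86.9] [-42.  47.]
-51 724 [80.  88.4] [-44.  42.]
-49 560 [87.9 89. ] [-45.  42.]
-47 615 [87.9 89.1] [-54.  42.]
-45 639 [88. 89.] [-58.  42.]
-43 419 [87.9 89. ] [-58.  41.]
```

The tall board's top is 26 mm above its neighbours and level. It stands square, the follower has moved about 14 mm, and all the neighbours are seated, so I'm handing in.

```bash
python3 -m handwheel '[[[0.0042,0.0004,0.0091,0,0,0],[0.0084,0.0008,0.0181,0,0,0],[0,0,0,0,0,0],[0,0,0,0,0,0]]]'; python3 -c "
from plant import *
print(job_done())"
```

```text
time: 17.47
tool_pos: [0.5839, -0.1588, 0.2313]
tool_rot: [0.011, 0.976, 0.045, -0.214]
contact_force: [0.2, -0.9, -0.4]
gripper_width: 0.001
grasp_force: 0.0
the job is handed in; nothing more can be done
None
```

The tall board is pressed home between the notched board and board_end, square with the row and 26 mm above its neighbours, all still seated; the hammer, ring and punch were not touched, and the job was handed in at about 17.5 s.

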